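# Set up the dop transfer jig and hold its tailstock back at the mark

## Task

Get the dop transfer jig ready for a stone to be glued over: press the raised keeper plate fully down on the dop stick, then swing the brass turnbutton square across it so that it is locked. Then draw the spring-loaded tailstock back (the black knob on top is for this) until its index tooth stands level with the point of the brass rider, and finish while still holding it there with the gripper, because the spring closes the jig as soon as it is let go. Leave the other things on the bench where they lie.

Things in the scene. Friction and masses are not known exactly. Their poses are not given: they have to be found in the camera images.
- jig: the dop transfer jig, fixed to the worktop: grey bed 100 x 320 x 14 mm. Origin: centre of the bed's underside; y runs along the bed from the clamped dop stick's end (-y) to the spring barrel (+y, overhangs the bed by 56 mm); x points away from the robot's side; z up. A dop stick lies in its vee block under the keeper. Nothing fixed on it stands higher than 60 mm above the worktop
- keeper (a joint): keeper, flat steel clamp plate over the dop stick, 64 mm from hinge to free edge (robot's side), 34 mm along the bed, 5 mm thick. Angle in rad: 0 = down and level (hard stop), top face 51 mm above the worktop; grows as the free edge rises. Starts ajar at 0.4 to 0.7; the hinge is stiff, so it stays where put and takes 1 to 2 N at the press point to push down
- keeper_hinge (a point): middle of the keeper's hinge axis (the axis is the jig's y), 48.5 mm above the worktop, at jig x = +40, y = -85 mm; fixed to the jig
- keeper_press (a point): point on the keeper's top face, on its middle line, 44 mm from the hinge axis; moves with the keeper
- turnbutton (a joint): brass turnbutton, a bar 14 mm wide, 6 mm thick, on an upright pivot beside the keeper's free edge. Angle in rad: 0 = bar along jig -y, clear of the keeper; grows anticlockwise seen from above; 1.57 = square across the keeper, pointing to jig +x (stop at 1.65). Passes 1 mm above the shut keeper, blocked by its edge while it is up; stays where left (about 1 N at the thumb post)
- button_pivot (a point): pivot of the turnbutton, on its underside, 52 mm above the worktop, at jig x = -43, y = -85 mm; fixed to the jig
- thumb_post (a point): middle height of the upright round thumb post on the turnbutton, 30 mm from its pivot; the post is 9 to 12.4 mm across and stands from 58 to 82 mm above the worktop; this point is 72 mm above the worktop
- tailstock: the tailstock, a grey block 66 x 30 x 40 mm on two guide rods, top 56 mm above the worktop, carrying a short dop and the black pull knob; axes as the jig's. Slides only along jig +y, 65 mm at most, against a spring that presses it home towards the clamped dop: 5 N at rest, 1 N more for each 10 mm; let go, it runs back
- pull_knob (a point): centre of the pull knob on top of the tailstock: an upright round black knob 23 mm across, its gripping part from 70 to 92 mm above the worktop (top 96 mm), this point at 82 mm; straight above the tailstock's middle
- index_tip (a point): tip of the brass index tooth on the side of the tailstock that faces the robot; same place along the jig's y as the pull knob's centre; 51 mm from it towards jig -x; 24 mm above the worktop
- rider_tip (a point): tip of the brass rider's point, the mark: a small brass clip 14 mm wide with a black thumbscrew, fixed on the graduated steel strip along the bed's edge on the robot's side, its point towards the tailstock, 24 mm above the worktop; axes as the jig's. It stands 25 to 50 mm along +y from where the index tooth rests
- dop_stick_0: bystander: a loose wooden dop stick, 137 x 13 mm, lying in front of the jig
- dop_stick_1: bystander: a second loose wooden dop stick, 140 x 13 mm, lying nearer the robot than the first
- wax_bar_green: bystander: a bar of polishing compound, 34 x 88 x 28 mm, lying behind the jig
- powder_pot: bystander: a round pot with a screw lid, 56 mm across and 52 mm high, standing behind the jig
- stone_13: bystander: a rough stone, 16 x 27 x 20 mm, lying behind the jig
- tweezers: bystander: steel tweezers, 10 x 130 x 11 mm, lying in front of the jig
- wax_bar_white: bystander: a pale bar of polishing compound, 32 x 72 x 26 mm, left of the jig

How it is judged:
By the outcome, as a careful person would: the job done as asked, in the order asked, and still so for the second after the job is handed in, while the arm keeps its last pose, push and grip.
It also fails if it takes over 45 s, if anything falls off the work surface, if the arm or the gripper's body presses on something with over 40 N, if the wrist force passes 120 N, or if a joint passes its speed limit or range.

## Robot

A 6-joint arm with a two-finger parallel gripper is mounted at the origin on a cart in front of the work surface, level with it; the furniture and walls round the work are solid. World frame = base frame: x ahead of the robot, y to its left, z up, the work surface at z = 0. Lengths are in m, angles in rad, forces in N, time in s.
With the tool pointing down it reaches from about 0.35 to 0.775 m from the base axis. Payload 5.5 kg.
Tool frame: the origin (TCP) lies midway between the tips of the shut fingers; the grasp point (between the pads) lies 19 mm behind it; z points along the fingers, x is the direction in which the jaws open and shut, and the axes are right-handed (so a half turn about z gives the same grasp; the last joint's range is limited). The gripper opens to 85 mm and grips with 20 to 120 N. Pads are 22 mm wide; open, the fingers measure 114 mm over their backs; the gripper's body (76 mm by 85 mm) begins 54 mm behind the grasp point. The pads swing forward as they close: fully open they stand 13 mm farther back than shut.
Start: joints at [-1.476, 0.313, 0.046, 1.304, 0, 1.431], TCP at [0.134, -0.559, 0.231] pointing down, gripper open.
Joint ranges: [-2.76, 2.76], [-0.86, 1.69], [-1.03, 1.26], [-2.2, 2.34], [-1.47, 1.5], [-3.14, 3.14]. Speed limits (rad/s): [2.57, 2.57, 3.14, 3.14, 3.14, 3.14].

## Interface

Orientations are given as a rotation vector (axis times angle).
In Python, from bench import monitor, viewer, workorder gives the robot as it stands.
- The arm moves only by the tool carry_out, never from a script. Its argument "motion" is text: rows parted by semicolons, each of 7 numbers parted by spaces: the shift along the tool's x, y, z in m, then the turn, a rotation vector about the tool's x, y, z in degrees, then the opening, from -1 (shut) to 1 (fully open), so that 0 is half open. In form: dx dy dz ax ay az gripper; .... A call has 1 to 5 rows; each row is the pose to reach, as a shift and turn from the pose commanded when the call began, along the tool's axes at that moment; what a row does not reach only later rows make up. A row lasts 1/12 s, in which the tool goes at most 41.7 mm and 7.16 degrees, less where a joint would pass 70% of its speed; a pose out of reach is approached as far as the arm can. A call with a gripper value outside its range is refused whole. The fingers move at their own pace and stop on an object; "grip_force" is the grip in N (left out, the last holds). Time passes only in rows, so rows that repeat a pose let the fingers close. It gives the time, the measured TCP pose, the force and the opening at its end, in the units of the state.
- monitor.get_state(): the state, without advancing time (a new reading comes with each control period).
- viewer.capture(name): name is "scene" or "top"; returns (picture, depth): 400x640x3 uint8, red, green, blue; 400x640 float32, m along the optical axis (not along the pixel's ray), 0 where there is no reading.
- viewer.get_calibration(name): a dict with "fov_y" (degrees; the focal length in pixels is half the picture's height over the tangent of half this angle, whatever the lens; pixels are square), "cx", "cy" (the principal point, pixels), "k1" (the pictures are not rectified: a ray, as slopes to the right and down, at radius r is drawn at 1 + k1 r^2 times it, then the intrinsics apply), "extrinsics" (4x4, takes a point from camera to world coordinates). Camera axes: x right, y down, z forward; pixel columns grow to the right and rows downward; lengths in m; the calibration is good to about 2 mm. A picture is of the moment at which its call begins. get_calibration takes no time and is no camera call.
- workorder.finish_job(): hands the job in, once; it reports no verdict.
Trained networks look in the newest picture that a camera, given by its name, has taken for a name from the list of things; names that differ only in an ending like _2 or _b are one class to them, and where a whole thing is asked for, a point or a joint stands for the part that bears it (a point fixed in the world has none). Each returns a list of dicts, best first, with "conf" (0 to 1); they miss things now and then, are a little off and sometimes report something else, mostly with a low value. They report only what shows in the picture. A call takes as long as a camera call.
- viewer.recognise(camera, label): "position" ([x, y, z] in m, in world coordinates, good to about 4 mm: the middle of the surface that is visible of it).
- viewer.tip_of(camera, label): "position" ([x, y, z] in m, in world coordinates, good to about 4 mm: a listed point, or the origin of a listed thing).
The state is a dict: "t": time; "joint_positions": joint angles; "joint_velocities": joint speeds; "effort": joint torques, N m; "ee_pos": TCP position; "tcp_rot": TCP orientation; "wrist_force": force on the tool from outside, world axes, zero at the start; "wrist_torque": the same for the moment, N m; "grip_width": opening from 0.0 (shut) to 1.0 (fully open).
Only numpy, scipy, OpenCV 4.12 (cv2) and the standard library are available. Lean on these libraries where they do the work, as an engineer would, in place of code of your own. Each camera call takes 0.05 s, during which the arm holds its last target. There are 200 camera calls.

## Working session

There is one attempt and no reset: what is moved stays moved. The work goes in short steps, Python scripts to look and compute and a tool call to move; the robot and the scene stay as the last step left them, time stands still between calls to the robot, and variables do not carry over. Pictures are saved under pics/ and viewed, about 8 in all and at most 12, crops included, and the job is handed in when it is done.

Besides the shell and the picture viewer there is one more tool, called after ">>>" by a JSON object that holds its "op" and its "data", one argument or row to a line. carry_out: Moves the arm, as the interface text tells. Its arguments: {"type":"object","properties":{"motion":{"type":"string"},"grip_force":{"type":"number"}},"required":["motion"]}

```bash
ls; mkdir -p pics; cat > h.py <<'E'
import numpy as np, cv2
from bench import monitor, viewer, workorder
def shot(cam,fn=None):
    p,d=viewer.capture(cam)
    if fn: cv2.imwrite('pics/'+fn,p[:,:,::-1])
    return p,d
def world(cam,u,v,depth):
    c=viewer.get_calibration(cam);f=200/np.tan(np.radians(c['fov_y'])/2)
    s=np.array([(u-c['cx'])/f,(v-c['cy'])/f]);q=s.copy()
    for _ in range(20): q=s/(1+c['k1']*(q@q))
    return (np.array(c['extrinsics'])@np.r_[q*depth,depth,1])[:3]
E
python3 - <<'E'
from h import *
np.set_printoptions(precision=4,suppress=True)
print(monitor.get_state())
for c in ['scene','top']:
    k=viewer.get_calibration(c);print(c,k)
    shot(c,c+'0.png')
    for n in ['jig','tailstock']:
        print(n,[(np.array(r['position']),round(r['conf'],2)) for r in viewer.tip_of(c,n)[:2]])
    for n in ['keeper_hinge','keeper_press','button_pivot','thumb_post','pull_knob','index_tip','rider_tip']:
        print(n,[(np.array(r['position']),round(r['conf'],2)) for r in viewer.tip_of(c,n)[:2]])
a=[cv2.imread(f'pics/{c}0.png') for c in ['scene','top']]
E
```

```text
pics
{'t': 0.0, 'joint_positions': array([-1.4756,  0.314 ,  0.0449,  1.3036,  0.    ,  1.4312]), 'joint_velocities': array([-0.0009, -0.0003, -0.0031,  0.0014,  0.0021,  0.0004]), 'effort': array([  0.0001, -48.0629,  29.8534,   0.0193,  -0.0002,  -0.    ]), 'ee_pos': array([ 0.1337, -0.5587,  0.2304]), 'tcp_rot': array([-2.4652,  1.9452,  0.002 ]), 'wrist_force': array([ 0.6294, -0.2484,  0.7306]), 'wrist_torque': array([ 0.0196,  0.0185, -0.0044]), 'grip_width': 1.0011582054369017}
scene {'fov_y': 52.25020259585143, 'cx': 319.9022416918022, 'cy': 198.98546322702694, 'k1': -0.07377746478659615, 'extrinsics': array([[ 0.5702, -0.4683,  0.675 , -0.0563],
       [-0.8214, -0.3129,  0.4768, -0.4981],
       [-0.0121, -0.8263, -0.5631,  0.5421],
       [ 0.    ,  0.    ,  0.    ,  1.    ]])}
jig [(array([ 0.5042, -0.2281, -0.0028]), 0.62), (array([ 0.5008, -0.1745,  0.0814]), 0.46)]
tailstock [(array([ 0.5038, -0.1785,  0.0016]), 0.69), (array([ 0.5484, -0.3087,  0.0479]), 0.36)]
keeper_hinge [(array([ 0.5499, -0.3088,  0.0439]), 0.9)]
keeper_press [(array([ 0.3792, -0.2749,  0.0004]), 
[... 655 characters left out ...]
.    ,  0.    ,  1.    ]])}
jig [(array([ 0.4995, -0.1768, -0.002 ]), 0.46)]
tailstock [(array([ 0.4979, -0.1753, -0.0004]), 0.95)]
keeper_hinge [(array([ 0.5523, -0.3081,  0.049 ]), 0.91), (array([ 0.4467, -0.1822,  0.0222]), 0.5)]
keeper_press [(array([ 0.4513, -0.1824,  0.0221]), 0.75), (array([ 0.5112, -0.3132,  0.0716]), 0.69)]
button_pivot [(array([ 0.4706, -0.3177,  0.046 ]), 0.73), (array([ 0.447 , -0.1853,  0.023 ]), 0.48)]
thumb_post [(array([ 0.4033, -0.2633, -0.0015]), 0.7), (array([ 0.4803, -0.3438,  0.0715]), 0.59)]
pull_knob [(array([ 0.5001, -0.1765,  0.0819]), 0.74)]
index_tip [(array([ 0.4471, -0.1818,  0.0239]), 0.76)]
rider_tip [(array([ 0.4458, -0.1399,  0.019 ]), 0.41)]
```

View pics/scene0.png

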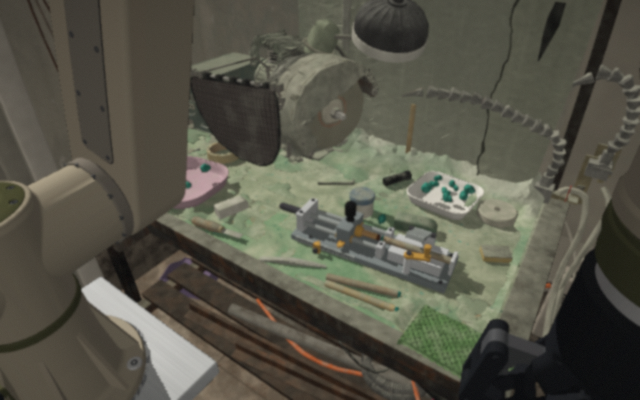

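View pics/top0.png

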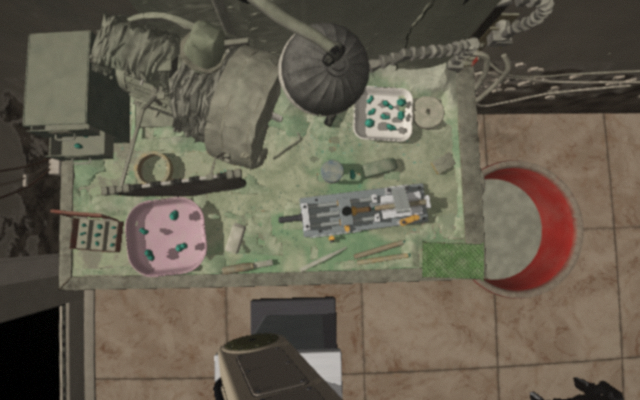

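The scene picture shows the jig at about (375,240) px, with the arm parked on the right. The top picture shows it at about (365,210): keeper end right, knob at (347,211), rider at (333,238). Both cameras agree on the named points. I'll zoom in to check the yaw.

```bash
python3 - <<'E'
from h import *
a=cv2.resize(cv2.imread('pics/scene0.png')[185:295,270:470],(800,440)[:2],interpolation=cv2.INTER_CUBIC) if 0 else cv2.resize(cv2.imread('pics/scene0.png')[190:290,280:466],(740,400),interpolation=cv2.INTER_CUBIC)[:,:]
b=cv2.resize(cv2.imread('pics/top0.png')[180:248,275:443],(740,300),interpolation=cv2.INTER_CUBIC)
a=cv2.resize(a,(555,300));
cv2.imwrite('pics/crop0.png',np.vstack([np.pad(a,((0,0),(0,185),(0,0))),b]))
# fit jig pose from points (avg both cams)
W=np.array([[.551,-.3085],[.4706,-.3177],[.5003,-.1767],[.4486,-.1830]])
from scipy.optimize import least_squares
def f(p,full=0):
    x,y,t,s=p;R=np.array([[np.cos(t),-np.sin(t)],[np.sin(t),np.cos(t)]])
    J=np.array([[.04,-.085],[-.043,-.085],[0,s],[-.051,s]])
    return ((J@R.T+[x,y])-W).ravel()
r=least_squares(f,[.5,-.23,.1,.05]);print(r.x,r.fun.reshape(-1,2)*1e3)
x,y,t,s=r.x;R=np.array([[np.cos(t),-np.sin(t)],[np.sin(t),np.cos(t)]])
print('rider jig',(np.array([.4452,-.1402])-[x,y])@R,'post',(np.array([.481,-.3436])-[x,y])@R,'press',(np.array([.514,-.3117])-[x,y])@R)
# top-view depth points on bed/keeper
p,d=shot('top')
P=np.array([[*world('top',u,v,d[v,u])] for v in range(175,250) for u in range(270,450) if d[v,u]>0])
q=(P[:,:2]-[x,y])@R
m=(P[:,2]>.008)&(P[:,2]<.11)&(abs(q[:,0])<.08)&(abs(q[:,1])<.23)
for lo in np.arange(-.22,.23,.02):
    k=m&(q[:,1]>=lo)&(q[:,1]<lo+.02)
    if k.sum()>5: print(round(lo,3),k.sum(),'x',np.percentile(q[k,0],[1,99]).round(3),'zmax',P[k,2].max().round(3))
E
```

```text
[ 0.50442924 -0.22831923  0.09658062  0.05113427] [[ 1.43942549 -0.56588742]
 [-0.77377094  0.63037748]
 [-0.80166452 -0.72326617]
 [ 0.13600996  0.65877612]]
rider jig [-0.05045583  0.09342008] post [-0.03443664 -0.11248423] press [ 0.0014857 -0.0839151]Traceback (most recent call last):
  File "<stdin>", line 18, in <module>
  File "h.py", line 8, in world
    c=viewer.get_calibration(cam);f=200/np.tan(np.radians(c['fov_y'])/2)
ValueError: time passes only in moves, steps and waits
```

View pics/crop0.png

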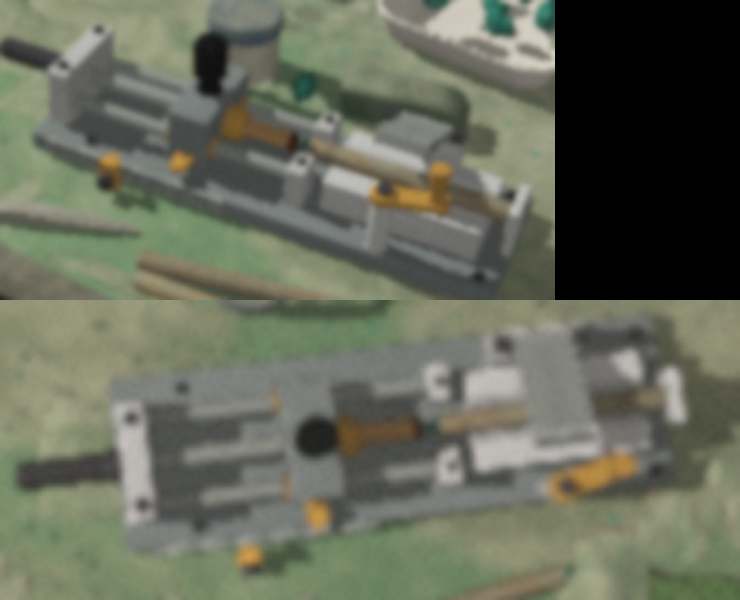

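The crops show the keeper raised, with the turnbutton bar along -y and about 17° turned. The knob is in the top crop at (318,437), the index tooth at (318,514) and the rider at (249,560). The rigid fit has about 1 mm residuals: jig at (0.5044, -0.2283), yaw 0.0966 rad, rider 42 mm from the tooth. Next I move above the press point, shutting the gripper and turning it so its x axis lies along the jig's y.

>>> {"op": "carry_out", "data": {
  "motion": "-0.0135 -0.0377 0 0 0 4 -1; -0.027 -0.0753 0 0 0 7.9 -1; -0.0406 -0.113 0 0 0 7.9 -1; -0.0541 -0.1506 0 0 0 7.9 -1; -0.0676 -0.1883 0 0 0 7.9 -1",
  "grip_force": 40
}}

```text
t: 1.47
ee_pos: [0.3023, -0.4487, 0.2315]
tcp_rot: [2.325, -2.112, 0.001]
wrist_force: [0.6, -0.5, 0.3]
grip_width: 0.299
```

>>> {"op": "carry_out", "data": {
  "motion": "-0.0184 -0.0351 0.01 0 0 0 -1; -0.0369 -0.0702 0.02 0 0 0 -1; -0.0553 -0.1054 0.03 0 0 0 -1; -0.0738 -0.1405 0.04 0 0 0 -1; -0.0922 -0.1756 0.05 0 0 0 -1"
}}

```text
t: 1.88
ee_pos: [0.4685, -0.3396, 0.1811]
tcp_rot: [2.326, -2.111, 0.001]
wrist_force: [0.5, -1.1, -0.2]
grip_width: -0.001
```

>>> {"op": "carry_out", "data": {
  "motion": "-0.0115 -0.022 0.025 0 0 0 -1; -0.0231 -0.0439 0.05 0 0 0 -1; -0.0231 -0.0439 0.05 0 0 0 -1; -0.0231 -0.0439 0.05 0 0 0 -1"
}}

```text
t: 2.22
ee_pos: [0.5083, -0.3119, 0.1294]
tcp_rot: [2.329, -2.108, -0.006]
wrist_force: [-0.1, -0.7, 0.4]
grip_width: 0.001
```

>>> {"op": "carry_out", "data": {
  "motion": "0 0 0.025 0 0 0 -1; 0 0 0.045 0 0 0 -1; 0 0 0.06 0 0 0 -1; 0 0 0.072 0 0 0 -1; 0 0 0.0775 0 0 0 -1"
}}

```text
t: 2.63
ee_pos: [0.5073, -0.3149, 0.0537]
tcp_rot: [2.324, -2.113, -0.0]
wrist_force: [-0.9, -1.1, 2.1]
grip_width: -0.001
```

>>> {"op": "carry_out", "data": {
  "motion": "0 0 0.001 0 0 0 -1; 0 0 0.002 0 0 0 -1; 0 0 0.003 0 0 0 -1; 0 0 0.003 0 0 0 -1"
}}

```text
t: 2.97
ee_pos: [0.5089, -0.3146, 0.0519]
tcp_rot: [2.326, -2.112, 0.003]
wrist_force: [-0.3, -1.1, 1.0]
grip_width: 0.004
```

>>> {"op": "carry_out", "data": {
  "motion": "0 0 0.001 0 0 0 -1; 0 0 0.002 0 0 0 -1; 0 0 0.003 0 0 0 -1; 0 0 0.003 0 0 0 -1; 0 0 0.003 0 0 0 -1"
}}

```text
t: 3.38
ee_pos: [0.509, -0.3146, 0.0505]
tcp_rot: [2.326, -2.111, 0.005]
wrist_force: [-4.5, 1.9, 15.3]
grip_width: -0.004
```

>>> {"op": "carry_out", "data": {
  "motion": "0 0 -0.03 0 0 0 -1; 0 0 -0.06 0 0 0 0; 0.0137 0.0152 -0.065 0 0 0 0; 0.0275 0.0304 -0.065 0 0 0 0; 0.0275 0.0304 -0.065 0 0 0 0"
}}

```text
t: 3.8
ee_pos: [0.4801, -0.3465, 0.1142]
tcp_rot: [2.323, -2.113, 0.004]
wrist_force: [0.6, 0.4, -0.3]
grip_width: 0.502
```

```bash
python3 - <<'E'
from h import *
p,d=shot('scene')
cv2.imwrite('pics/s1.png',cv2.resize(p[180:300,300:480,::-1],(780,520),interpolation=cv2.INTER_CUBIC))
for n in ['thumb_post','keeper_press','button_pivot']:
    print(n,[(np.round(r['position'],4),round(r['conf'],2)) for r in viewer.tip_of('scene',n)[:3]])
print(monitor.get_state()['ee_pos'],monitor.get_state()['grip_width'])
E
```

```text
thumb_post []
keeper_press [(array([ 0.513 , -0.3119,  0.0536]), 0.66), (array([ 5.951e-01, -2.004e-01,  2.000e-04]), 0.36)]
button_pivot [(array([ 0.4694, -0.3179,  0.0533]), 0.88), (array([ 0.4049, -0.2652, -0.0028]), 0.7)]
[ 0.48101483 -0.34341786  0.1124895 ] 0.5036259229669481
```

View pics/s1.png

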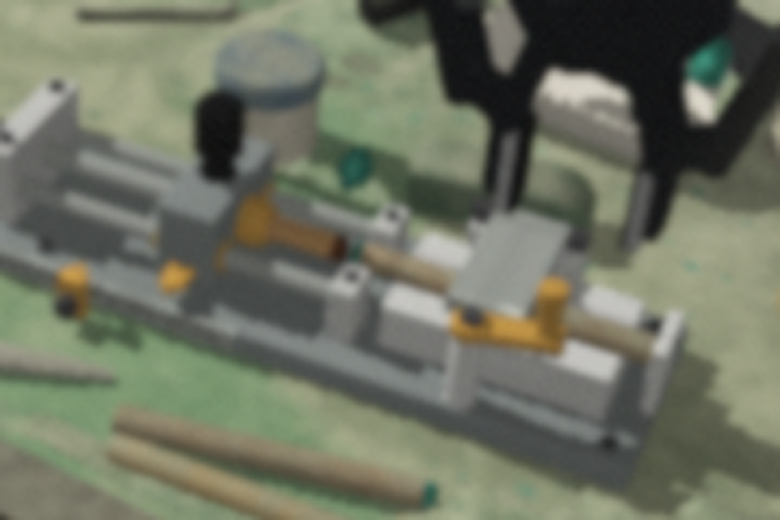

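The picture shows the keeper level at (510,260), with the post at (553,300) still beside it and the bar free. Now I lower onto the post and grip it lightly.

>>> {"op": "carry_out", "data": {
  "motion": "0 0 0.02 0 0 0 0; 0 0 0.04 0 0 0 0; 0 0 0.049 0 0 0 0; 0 0 0.049 0 0 0 0; 0 0 0.049 0 0 0 -0.5",
  "grip_force": 20
}}

```text
t: 4.42
ee_pos: [0.4808, -0.3432, 0.0633]
tcp_rot: [-2.327, 2.11, 0.003]
wrist_force: [0.7, -0.3, 0.9]
grip_width: 0.372
```

>>> {"op": "carry_out", "data": {
  "motion": "0 0 0 0 0 0 -1; 0 0 0 0 0 0 -1; 0 0 0 0 0 0 -1; 0 0 0 0 0 0 -1"
}}

```text
t: 4.75
ee_pos: [0.4817, -0.3447, 0.0649]
tcp_rot: [-2.326, 2.111, -0.004]
wrist_force: [1.1, -0.8, 0.2]
grip_width: 0.129
```

>>> {"op": "carry_out", "data": {
  "motion": "-0.001 -0.0035 0 0 0 0 -1; -0.0021 -0.0073 0 0 0 0 -1; -0.0044 -0.0104 0 0 0 0 -1; -0.007 -0.0133 0 0 0 0 -1; -0.007 -0.0133 0 0 0 0 -1"
}}

```text
t: 5.17
ee_pos: [0.4951, -0.3372, 0.0648]
tcp_rot: [2.326, -2.11, 0.007]
wrist_force: [0.5, -4.9, 2.2]
grip_width: 0.127
```

>>> {"op": "carry_out", "data": {
  "motion": "-0.006 -0.0043 0 0 0 0 -1; -0.0132 -0.0072 0 0 0 0 -1; -0.017 -0.0078 0 0 0 0 -1; -0.0205 -0.0081 0 0 0 0 -1; -0.0205 -0.0081 0 0 0 0 -1"
}}

```text
t: 5.58
ee_pos: [0.5036, -0.316, 0.0652]
tcp_rot: [-2.326, 2.108, -0.012]
wrist_force: [7.1, -3.2, -0.1]
grip_width: 0.124
```

>>> {"op": "carry_out", "data": {
  "motion": "0 0 0 0 0 0 -1; 0 0 0 0 0 0 -1"
}}

```text
t: 5.75
ee_pos: [0.5036, -0.316, 0.0652]
tcp_rot: [-2.326, 2.108, -0.012]
wrist_force: [7.1, -3.2, -0.1]
grip_width: 0.131
```

>>> {"op": "carry_out", "data": {
  "motion": "0 0 0 0 0 0 -0.3; 0 0 0 0 0 0 0; 0 0 0 0 0 0 0; 0 0 -0.04 0 0 0 0; 0 -0.02 -0.08 0 0 0 0"
}}

```text
t: 6.17
ee_pos: [0.5135, -0.3105, 0.1389]
tcp_rot: [2.323, -2.113, -0.016]
wrist_force: [0.5, -1.4, -0.3]
grip_width: 0.499
```

```bash
python3 - <<'E'
from h import *
p,d=shot('scene')
cv2.imwrite('pics/s2.png',cv2.resize(p[210:290,360:480,::-1],(780,520),interpolation=cv2.INTER_CUBIC))
for n in ['thumb_post','button_pivot','keeper_press','keeper_hinge']:
    print(n,[(np.round(r['position'],4),round(r['conf'],2)) for r in viewer.tip_of('scene',n)[:3]])
print(monitor.get_state()['ee_pos'])
E
```

```text
thumb_post [(array([ 0.5029, -0.3186,  0.0731]), 0.69)]
button_pivot [(array([ 0.471 , -0.3184,  0.0463]), 0.69)]
keeper_press []
keeper_hinge [(array([ 0.5498, -0.3098,  0.048 ]), 0.73)]
[ 0.51779956 -0.31226302  0.14064173]
```

View pics/s2.png

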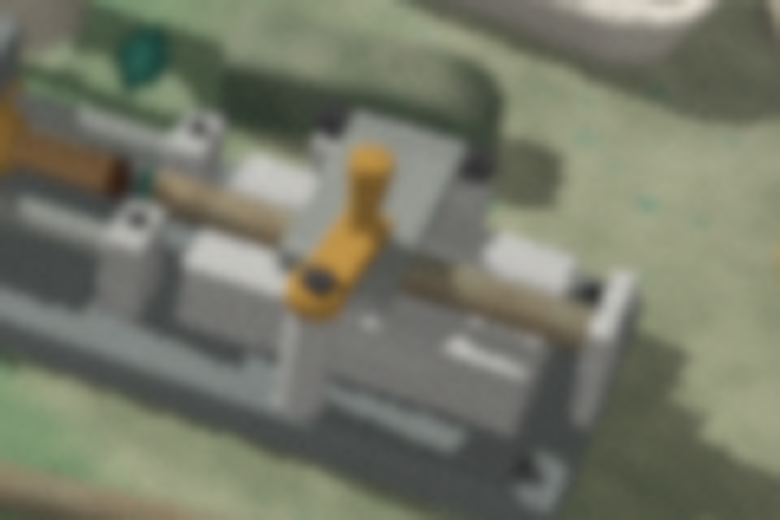

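```bash
python3 - <<'E'
from h import *
p,d=shot('scene')
c=viewer.get_calibration('scene');E=np.array(c['extrinsics']);f=200/np.tan(np.radians(c['fov_y'])/2)
t=.0966;R=np.array([[np.cos(t),-np.sin(t)],[np.sin(t),np.cos(t)]]);o=np.array([.5044,-.2283])
def proj(J): # jig xyz -> pixel
    W=np.c_[J[:,:2]@R.T+o,J[:,2]]
    C=(W-E[:3,3])@E[:3,:3];s=C[:,:2]/C[:,2:];s*=1+c['k1']*(s**2).sum(1,keepdims=True)
    return s*f+[c['cx'],c['cy']]
def rect(z,n=5): # 5 px/mm, x up, y to left-> columns grow with -y
    H,Wd=100*n//1,90*n
    v,u=np.mgrid[0:H,0:Wd]
    J=np.c_[(.05-v.ravel()/n/1000),(-.04-u.ravel()/n/1000),np.full(u.size,z)]
    q=proj(J).astype(np.float32).reshape(H,Wd,2)
    return cv2.remap(p[:,:,::-1].copy(),q[...,0],q[...,1],cv2.INTER_CUBIC)
a=rect(.058);b=rect(.051)
for im in (a,b):
    for k in range(0,100,10): cv2.line(im,(0,k*5),(8,k*5),(0,0,255),1)
    for k in range(0,90,10): cv2.line(im,(k*5,0),(k*5,8),(0,0,255),1)
cv2.imwrite('pics/r2.png',cv2.resize(np.hstack([a,b]),(792,440)))
hsv=cv2.cvtColor(a,cv2.COLOR_BGR2HSV);m=(cv2.inRange(hsv,(8,120,90),(28,255,255))>0)
for v in range(220,500,10):
    u=np.where(m[v])[0]
    if u.size>10: print('x',50-v/5,'y',-40-u.min()/5,-40-u.max()/5)
E
```

```text
x 6.0 y -77.2 -85.4
x 4.0 y -78.0 -85.8
x 2.0 y -78.6 -86.0
x 0.0 y -79.2 -86.2
x -2.0 y -79.8 -86.6
x -4.0 y -80.2 -87.0
x -6.0 y -80.4 -88.4
x -8.0 y -80.6 -90.8
x -10.0 y -80.6 -91.8
x -12.0 y -80.4 -92.2
x -14.0 y -80.2 -92.4
x -16.0 y -79.8 -92.8
x -18.0 y -79.8 -92.8
x -20.0 y -79.6 -92.8
x -22.0 y -79.4 -92.6
x -24.0 y -79.4 -92.6
x -26.0 y -79.0 -92.4
x -28.0 y -79.0 -92.2
x -30.0 y -78.8 -92.0
x -32.0 y -79.0 -91.8
x -34.0 y -79.8 -91.4
x -36.0 y -85.0 -91.4
x -38.0 y -86.8 -91.4
x -40.0 y -87.4 -90.8
x -42.0 y -76.6 -91.0
x -44.0 y -76.8 -91.0
x -46.0 y -77.2 -91.0
x -48.0 y -77.6 -91.0
```

View pics/r2.png

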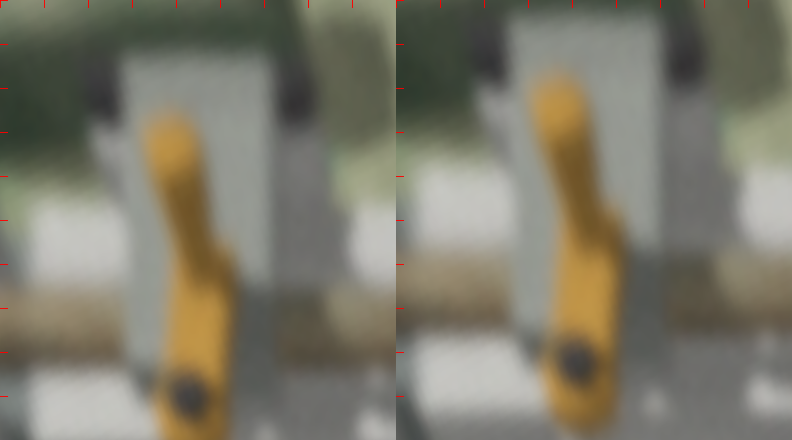

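The rectified view shows the keeper's edges square, but the bar leans about 4.5° towards -y, so it stands near 1.49 rad. I'll regrip the post and move it 2.5 mm further along +y.

>>> {"op": "carry_out", "data": {
  "motion": "0 0.0165 0.04 0 0 0 0; 0 0.0165 0.07 0 0 0 0; 0 0.0165 0.08 0 0 0 0; 0 0.0165 0.08 0 0 0 -1; 0 0.0165 0.08 0 0 0 -1",
  "grip_force": 30
}}

```text
t: 6.88
ee_pos: [0.501, -0.3139, 0.0604]
tcp_rot: [2.326, -2.111, -0.004]
wrist_force: [-0.1, -0.6, 0.1]
grip_width: 0.23
```

>>> {"op": "carry_out", "data": {
  "motion": "0 0 0 0 0 0 -1; 0 0 0 0 0 0 -1; -0.001 0 0 0 0 0 -1; -0.0025 0 0 0 0 0 -1; -0.0025 0 0 0 0 0 -1"
}}

```text
t: 7.3
ee_pos: [0.502, -0.3132, 0.0619]
tcp_rot: [2.325, -2.11, 0.005]
wrist_force: [0.0, -4.1, -4.7]
grip_width: 0.118
```

>>> {"op": "carry_out", "data": {
  "motion": "0 0 0 0 0 0 -1; 0 0 0 0 0 0 -1; 0 0 0 0 0 0 -1"
}}

```text
t: 7.55
ee_pos: [0.502, -0.3132, 0.0619]
tcp_rot: [2.325, -2.111, 0.004]
wrist_force: [-1.1, -4.2, -4.4]
grip_width: 0.123
```

>>> {"op": "carry_out", "data": {
  "motion": "0 0 0 0 0 0 -0.3; 0 0 0 0 0 0 0.2; 0 0 0 0 0 0 0.2; 0 0 -0.04 0 0 0 0.2; 0 0 -0.075 0 0 0 0.2"
}}

```text
t: 7.97
ee_pos: [0.5001, -0.3102, 0.1355]
tcp_rot: [-2.326, 2.111, 0.008]
wrist_force: [0.5, -1.0, 0.2]
grip_width: 0.601
```

>>> {"op": "carry_out", "data": {
  "motion": "-0.035 -0.0025 0 0 0 0 0.2; -0.07 -0.005 0 0 0 0 0.2; -0.105 -0.0075 0 0 0 0 0.2; -0.134 -0.0101 0 0 0 0 0.2; -0.134 -0.0101 0 0 0 0 0.2"
}}

```text
t: 8.38
ee_pos: [0.4975, -0.1723, 0.1366]
tcp_rot: [-2.33, 2.104, 0.004]
wrist_force: [-0.4, -1.2, 0.2]
grip_width: 0.598
```

```bash
cat > r.py <<'E'
from h import *
import sys
p,d=shot('scene')
c=viewer.get_calibration('scene');E=np.array(c['extrinsics']);f=200/np.tan(np.radians(c['fov_y'])/2)
t=.0966;R=np.array([[np.cos(t),-np.sin(t)],[np.sin(t),np.cos(t)]]);o=np.array([.5044,-.2283])
def rect(z,x1,y1,w,h,n=5):
    v,u=np.mgrid[0:h*n,0:w*n]
    J=np.c_[(x1-v.ravel()/n/1000),(y1-u.ravel()/n/1000)]
    C=(np.c_[J@R.T+o,np.full(u.size,z)]-E[:3,3])@E[:3,:3];s=C[:,:2]/C[:,2:];s*=1+c['k1']*(s**2).sum(1,keepdims=True)
    q=(s*f+[c['cx'],c['cy']]).astype(np.float32).reshape(h*n,w*n,2)
    return cv2.remap(p[:,:,::-1].copy(),q[...,0],q[...,1],cv2.INTER_CUBIC)
def brass(a): return cv2.inRange(cv2.cvtColor(a,cv2.COLOR_BGR2HSV),(8,120,90),(28,255,255))>0
E
python3 - <<'E'
from r import *
m=brass(rect(.058,.05,-.04,90,100))
for v in range(280,480,10):
    u=np.where(m[v,150:])[0]+150
    if u.size>10: print('x',50-v/5,'y',-40-u.min()/5,-40-u.max()/5)
print(monitor.get_state()['ee_pos'])
for n in ['pull_knob','index_tip','rider_tip','thumb_post']:
    print(n,[(np.round(r['position'],4),round(r['conf'],2)) for r in viewer.tip_of('scene',n)[:2]])
E
```

```text
x -6.0 y -78.2 -85.4
x -8.0 y -78.4 -87.0
x -10.0 y -78.2 -88.2
x -12.0 y -78.2 -89.2
x -14.0 y -78.2 -89.6
x -16.0 y -78.0 -89.6
x -18.0 y -78.0 -89.6
x -20.0 y -77.6 -89.8
x -22.0 y -77.6 -89.8
x -24.0 y -77.2 -89.8
x -26.0 y -77.2 -89.8
x -28.0 y -77.4 -90.0
x -30.0 y -77.4 -90.0
x -32.0 y -77.6 -90.0
x -34.0 y -85.2 -90.0
x -36.0 y -86.8 -90.0
x -38.0 y -87.6 -90.0
x -40.0 y -77.2 -90.2
x -42.0 y -75.6 -90.4
x -44.0 y -75.8 -90.8
[ 0.49828599 -0.17466659  0.13668784]
pull_knob [(array([ 0.5003, -0.1771,  0.0814]), 0.67)]
index_tip [(array([ 0.4512, -0.1868,  0.0207]), 0.89), (array([ 0.4995, -0.3152,  0.0714]), 0.5)]
rider_tip []
thumb_post [(array([ 0.5005, -0.3127,  0.0736]), 0.66), (array([ 0.5063, -0.2274,  0.0014]), 0.48)]
```

The bar now measures square to within about 1.5°. Next I lower over the knob and grip it.

>>> {"op": "carry_out", "data": {
  "motion": "0 -0.0015 0.025 0 0 0 0.2; 0 -0.0015 0.05 0 0 0 0.2; 0 -0.0015 0.07 0 0 0 0.2; 0 -0.0015 0.07 0 0 0 0.2; 0 -0.0015 0.07 0 0 0 -1",
  "grip_force": 60
}}

```text
t: 9.05
ee_pos: [0.4991, -0.178, 0.0652]
tcp_rot: [2.324, -2.113, -0.004]
wrist_force: [0.2, -0.7, 0.1]
grip_width: 0.474
```

>>> {"op": "carry_out", "data": {
  "motion": "0 0 0 0 0 0 -1; 0 0 0 0 0 0 -1; 0 0 0 0 0 0 -1; 0 0 0 0 0 0 -1; 0 0 0 0 0 0 -1"
}}

```text
t: 9.47
ee_pos: [0.5009, -0.1781, 0.0675]
tcp_rot: [-2.326, 2.111, -0.004]
wrist_force: [-1.7, -0.3, 5.6]
grip_width: 0.247
```

>>> {"op": "carry_out", "data": {
  "motion": "-0.008 0 0 0 0 0 -1; -0.016 0 0 0 0 0 -1; -0.024 0 0 0 0 0 -1; -0.032 0 0 0 0 0 -1; -0.038 0 0 0 0 0 -1"
}}

```text
t: 9.88
ee_pos: [0.4974, -0.1424, 0.0675]
tcp_rot: [2.322, -2.111, 0.01]
wrist_force: [-1.6, -10.5, 3.0]
grip_width: 0.246
```

>>> {"op": "carry_out", "data": {
  "motion": "0 0 0 0 0 0 -1; 0 0 0 0 0 0 -1; 0 0 0 0 0 0 -1"
}}

```text
t: 10.13
ee_pos: [0.4974, -0.1424, 0.0675]
tcp_rot: [2.323, -2.11, 0.009]
wrist_force: [-1.4, -8.3, 3.5]
grip_width: 0.244
```

```bash
python3 - <<'E'
from r import *
a=rect(.024,-.02,.13,80,60,10)
cv2.imwrite('pics/r3.png',a)
for n in ['index_tip','rider_tip']:
    print(n,[(np.round(r['position'],4),((np.array(r['position'][:2])-o)@R).round(4),round(r['conf'],2)) for r in viewer.tip_of('scene',n)[:2]])
viewer.capture('top')
for n in ['index_tip','rider_tip']:
    print(n,[(np.round(r['position'],4),((np.array(r['position'][:2])-o)@R).round(4),round(r['conf'],2)) for r in viewer.tip_of('top',n)[:2]])
s=monitor.get_state();print(s['ee_pos'],(s['ee_pos'][:2]-o)@R,s['wrist_force'],s['grip_width'])
E
```

```text
index_tip [(array([ 0.4705, -0.3192,  0.0517]), array([-0.0425, -0.0872]), 0.21)]
rider_tip [(array([ 0.4431, -0.1407,  0.0262]), array([-0.0526,  0.0931]), 0.51)]
index_tip []
rider_tip []
[ 0.49746813 -0.14257271  0.06752342] [0.00136883 0.08599619] [-2.50827471 -9.14331918  2.92516885] 0.24648257892349523
```

View pics/r3.png

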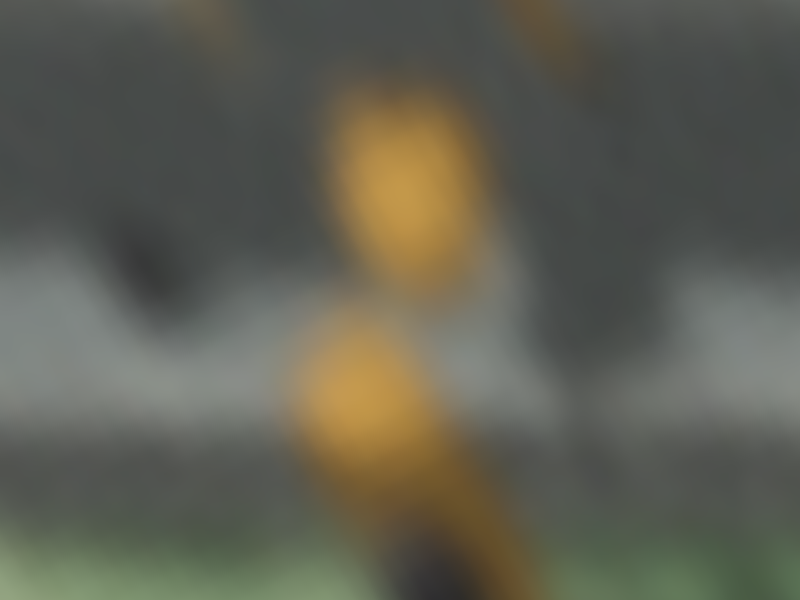

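In the rectified view (10 px/mm) the tooth tip is at about column 425 and the rider tip at about column 368, so roughly 5.7 mm is still to go.

>>> {"op": "carry_out", "data": {
  "motion": "-0.003 0 0 0 0 0 -1; -0.0055 0 0 0 0 0 -1; -0.0055 0 0 0 0 0 -1; -0.0055 0 0 0 0 0 -1; -0.0055 0 0 0 0 0 -1"
}}

```text
t: 10.85
ee_pos: [0.4969, -0.1372, 0.0675]
tcp_rot: [2.322, -2.111, 0.009]
wrist_force: [-1.2, -9.5, 2.2]
grip_width: 0.247
```

```bash
python3 - <<'E'
from r import *
a=rect(.024,-.035,.11,40,30,20)
cv2.imwrite('pics/r4.png',a)
for k in range(2):
  for n in ['index_tip','rider_tip']:
    print(n,[(((np.array(r['position'][:2])-o)@R).round(4),round(r['conf'],2)) for r in viewer.tip_of('scene',n)[:2]])
  viewer.capture('scene')
s=monitor.get_state();print(s['ee_pos'],(s['ee_pos'][:2]-o)@R,s['wrist_force'],s['grip_width'])
E
```

```text
index_tip [(array([-0.0521,  0.0891]), 0.57), (array([0.094 , 0.0176]), 0.28)]
rider_tip [(array([-0.0513,  0.0966]), 0.49), (array([-0.101 , -0.0293]), 0.39)]
index_tip [(array([-0.0448, -0.0871]), 0.23)]
rider_tip [(array([0.0014, 0.0016]), 0.68), (array([-0.0541,  0.0932]), 0.48)]
[ 0.49695558 -0.1372595   0.0675231 ] [0.00137113 0.09133407] [-2.64974628 -8.72070734  3.10855465] 0.24255540488964525
```

View pics/r4.png

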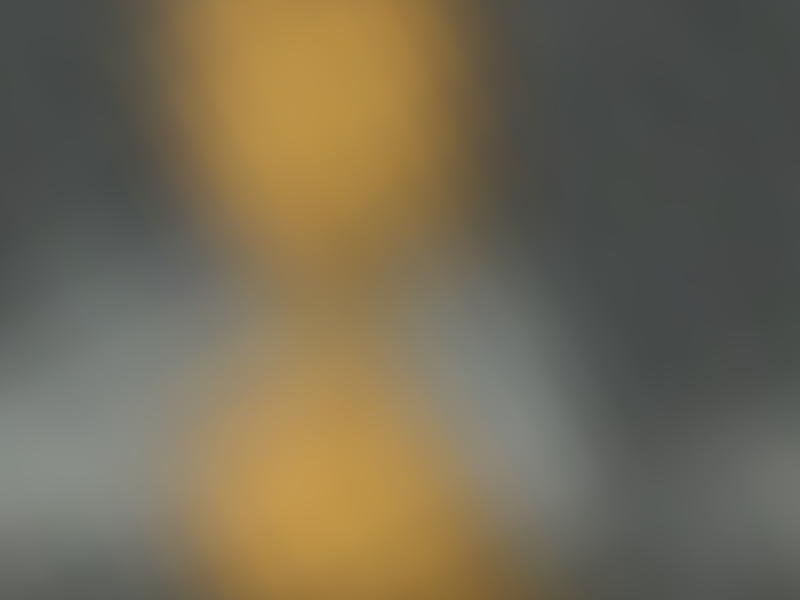

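The tips now meet at about column 335–340 (20 px/mm), so they look level. I'll check this with numbers against the starting picture, where the two tips stand apart.

```bash
python3 - <<'E'
import r
from r import *
def prof(tag,y1):
    a=rect(.024,-.035,y1,40,30,20).astype(float)
    w=np.clip(a[...,2]-a[...,0]-35,0,None)  # brass weight R-B
    for v in range(0,600,40):
        k=w[v]
        if k.sum()>300: print(tag,'x',-35-v/20,'y centroid',round(y1*1e3-(k*np.arange(800)).sum()/k.sum()/20,2),'w',round((k>0).sum()/20,1))
prof('now',.11)
r.p=cv2.imread('pics/scene0.png')[:,:,::-1]
prof('tooth0',.07); prof('rider0',.11)
E
```

```text
now x -35.0 y centroid 94.31 w 15.6
now x -37.0 y centroid 94.11 w 16.0
now x -39.0 y centroid 93.95 w 15.9
now x -41.0 y centroid 93.79 w 15.8
now x -43.0 y centroid 93.61 w 15.0
now x -45.0 y centroid 93.42 w 14.0
now x -47.0 y centroid 93.39 w 11.3
now x -49.0 y centroid 93.48 w 8.6
now x -51.0 y centroid 93.56 w 7.4
now x -53.0 y centroid 93.62 w 9.0
now x -55.0 y centroid 93.74 w 11.4
now x -57.0 y centroid 93.71 w 13.7
now x -59.0 y centroid 93.44 w 15.3
now x -61.0 y centroid 93.13 w 16.3
now x -63.0 y centroid 92.63 w 16.9
tooth0 x -35.0 y centroid 53.29 w 15.8
tooth0 x -37.0 y centroid 53.1 w 15.7
tooth0 x -39.0 y centroid 52.94 w 15.6
tooth0 x -41.0 y centroid 52.73 w 15.0
tooth0 x -43.0 y centroid 52.51 w 14.4
tooth0 x -45.0 y centroid 52.36 w 13.1
tooth0 x -47.0 y centroid 52.27 w 10.8
tooth0 x -49.0 y centroid 52.0 w 7.5
rider0 x -51.0 y centroid 94.6 w 3.4
rider0 x -53.0 y centroid 94.05 w 8.1
rider0 x -55.0 y centroid 93.84 w 11.0
rider0 x -57.0 y centroid 93.78 w 13.6
rider0 x -59.0 y centroid 93.5 w 15.1
rider0 x -61.0 y centroid 93.18 w 16.2
rider0 x -63.0 y centroid 92.64 w 16.8
```

```bash
python3 - <<'E'
import r
from r import *
r.p=cv2.imread('pics/top0.png')[:,:,::-1]; r.c=viewer.get_calibration('top') if 0 else None
cc=viewer.get_calibration('top'); r.c=cc; r.E=np.array(cc['extrinsics']); r.f=200/np.tan(np.radians(cc['fov_y'])/2)
for tag,y1 in (('tooth0',.07),('rider0',.11)):
    a=rect(.024,-.035,y1,40,36,20).astype(float)
    w=np.clip(a[...,2]-a[...,0]-35,0,None)
    for v in range(0,720,40):
        k=w[v]
        if k.sum()>300: print(tag,'x',-35-v/20,'y',round(y1*1e3-(k*np.arange(800)).sum()/k.sum()/20,2),'w',round((k>0).sum()/20,1))
E
```

```text
tooth0 x -35.0 y 51.4 w 13.6
tooth0 x -37.0 y 50.87 w 14.6
tooth0 x -39.0 y 50.69 w 15.0
tooth0 x -41.0 y 50.57 w 14.9
tooth0 x -43.0 y 50.43 w 14.6
tooth0 x -45.0 y 50.48 w 13.4
tooth0 x -47.0 y 50.65 w 10.6
tooth0 x -49.0 y 50.66 w 6.6
rider0 x -53.0 y 91.98 w 8.7
rider0 x -55.0 y 92.15 w 13.9
rider0 x -57.0 y 92.2 w 16.2
rider0 x -59.0 y 92.34 w 17.6
rider0 x -61.0 y 92.39 w 17.9
rider0 x -63.0 y 92.4 w 17.0
rider0 x -65.0 y 92.68 w 13.6
```

The top camera's starting picture gives 41.3–41.7 mm between the tips, and the tooth has travelled 41.1 mm. I'll add 0.4 mm, hold, and check everything once more.

>>> {"op": "carry_out", "data": {
  "motion": "-0.0004 0 0 0 0 0 -1; -0.0004 0 0 0 0 0 -1; -0.0004 0 0 0 0 0 -1; -0.0004 0 0 0 0 0 -1; -0.0004 0 0 0 0 0 -1"
}}

```text
t: 11.72
ee_pos: [0.4969, -0.137, 0.0675]
tcp_rot: [2.322, -2.111, 0.01]
wrist_force: [-2.2, -9.1, 3.8]
grip_width: 0.246
```

```bash
python3 - <<'E'
from r import *
cv2.imwrite('pics/fin.png',cv2.resize(p[180:290,290:470,::-1],(785,480),interpolation=cv2.INTER_CUBIC))
a=rect(.024,-.035,.11,40,30,20).astype(float);w=np.clip(a[...,2]-a[...,0]-35,0,None)
for v in (0,80,160,240): print(-35-v/20,round(110-(w[v]*np.arange(800)).sum()/w[v].sum()/20,2))
m=brass(rect(.058,.05,-.04,90,100))
for v in (320,350,380,410): u=np.where(m[v,150:])[0]+150; print('bar x',50-v/5,-40-u.min()/5,-40-u.max()/5)
s=monitor.get_state();print(s['t'],s['ee_pos'],s['wrist_force'],s['grip_width'])
E
```

```text
-35.0 94.58
-39.0 94.28
-43.0 94.06
-47.0 93.54
bar x -14.0 -77.4 -89.6
bar x -20.0 -77.2 -89.8
bar x -26.0 -77.2 -90.0
bar x -32.0 -77.4 -90.0
11.7667 [ 0.49691469 -0.13697285  0.06751273] [-1.99880577 -9.84168439  2.63207095] 0.2439324331916357
```

View pics/fin.png

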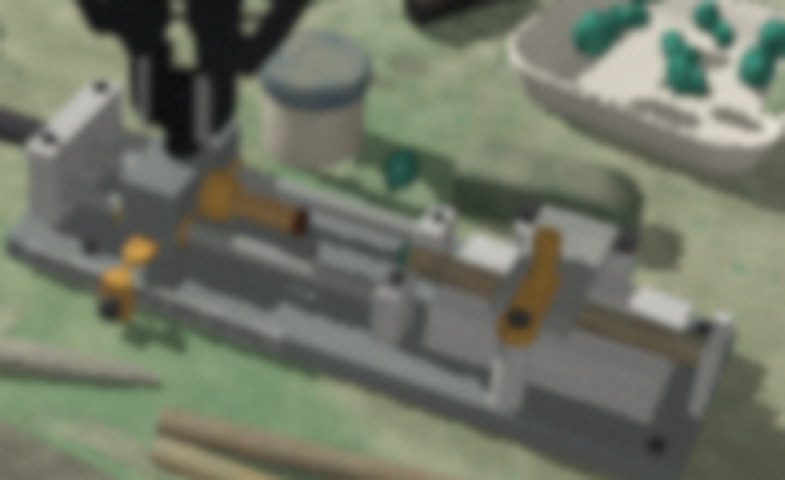

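The final picture shows the keeper down and the bar square across it (530,300). The tooth meets the rider at (130,260), and the fingers hold the knob at (180,120). Handing in.

```bash
python3 -c "
from bench import workorder;print(workorder.finish_job())"
```

```text
the job is handed in; nothing more can be done
None
```

I pressed the keeper down to its stop, swung the turnbutton across it, and drew the tailstock back to the rider. The job was handed in at about 11.8 s with the gripper still holding the knob; no verdict is reported.

- **Keeper:** it went down onto the hard stop with 15 N of push at a tool height of 50.5 mm, and the later pictures show it level.
- **Turnbutton:** the first swing stopped about 5° short, so I gripped the post again and moved it 2.5 mm further. The last check shows the bar square to within about 1.5°.
- **Index tooth:** it travelled about 41.5 mm. The top camera's starting picture gave 41.3–41.7 mm between the tooth and rider tips.
    - The trained networks suggested about 42 mm, but with several mm of scatter.
    - I judge the tips level to about 0.5 mm.
- **Hold:** the knob is held with 60 N of grip against about 9 to 10 N of spring pull, and it stayed steady between readings.
- **Bystanders:** I moved none of them, and those in view lay where they were at the start.

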